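# Open a bayonet filter housing and take out the spent filter element

## Robot

A 6-joint arm with a two-finger parallel gripper is mounted at the origin on a cart in front of the work surface, level with it; the furniture and walls round the work are solid. World frame = base frame: x ahead of the robot, y to its left, z up, the work surface at z = 0. Lengths are in m, angles in rad, forces in N, time in s.
With the tool pointing down it reaches from about 0.325 to 0.75 m from the base axis. Payload 7.6 kg.
Tool frame: the origin (TCP) lies at the very end of the fingers, on their centre line; the grasp point (between the pads) lies 19 mm behind it; z points along the fingers, y is the line along which they close (so a half turn about z gives the same grasp; the last joint's range is limited). The gripper opens to 85 mm and grips with 20 to 120 N. Pads are 22 mm wide; open, the fingers measure 114 mm over their backs; the gripper's body (76 mm by 85 mm) begins 54 mm behind the grasp point. The pads swing forward as they close: fully open they stand 13 mm farther back than shut.
Start: joints at [1.16, 0.052, 1.401, -0, 1.689, -0.07], TCP at [0.175, 0.495, 0.231] pointing down, gripper open.
Joint ranges: [-2.9, 2.9], [-0.91, 2.17], [0.12, 2.37], [-1.06, 4.2], [0.26, 2.73], [-2.93, 2.93]. Speed limits (rad/s): [2.57, 2.57, 3.01, 3.14, 3.14, 3.14].

## Interface

Orientations are given as a rotation vector (axis times angle).
In Python, from bench import observe, read_camera, calibration, hand_in, outline_of, landmark_of gives the robot as it stands.
- The arm moves only by the tool play_rows, never from a script. Its argument "deltas" is a list that holds one entry, the list of rows, each a list of 5 numbers: the opening in per cent of the stroke, from 0 (shut) to 100 (fully open), then the shift along the tool's x, y, z in mm, then the turn about the tool's z in degrees. A call has 1 to 8 rows; each row is the pose to reach, as a shift and turn from the pose commanded when the call began, along the tool's axes at that moment; what a row does not reach only later rows make up. A row lasts 1/8 s, in which the tool goes at most 62.5 mm and 10.7 degrees, less where a joint would pass 70% of its speed; a pose out of reach is approached as far as the arm can. A call with a gripper value outside its range is refused whole. The fingers move at their own pace and stop on an object; "squeeze" is the grip in N (left out, the last holds). Time passes only in rows, so rows that repeat a pose let the fingers close. It gives the time, the measured TCP pose, the force, the opening and the grip force at its end, in the units of the state.
- observe(): the state, without advancing time (a new reading comes with each control period).
- read_camera(name): name is "scene" or "top" or "wrist"; returns (picture, depth): 480x640x3 uint8, blue, green, red; 480x640 float32, m along the optical axis (not along the pixel's ray), 0 where there is no reading.
- calibration(name): a dict with "fov_y" (degrees; the focal length in pixels is half the picture's height over the tangent of half this angle, whatever the lens; pixels are square), "cx", "cy" (the principal point, pixels), "R" (3x3) and "t" (3): a world point X has camera coordinates R X + t; the wrist camera has in their place "T_tool_cam" (4x4, takes a point from camera to tool coordinates, whose origin is the TCP and whose axes are the flange's). Camera axes: x right, y down, z forward; pixel columns grow to the right and rows downward; lengths in m; the calibration is good to about 2 mm. A picture is of the moment at which its call begins: read the wrist's pose just before it. calibration takes no time and is no camera call.
- hand_in(): hands the job in; it is judged then, once.
Trained networks look in the newest picture that a camera, given by its name, has taken for a name from the list of things; names that differ only in an ending like _2 or _b are one class to them, and where a whole thing is asked for, a point or a joint stands for the part that bears it (a point fixed in the world has none). Each returns a list of dicts, best first, with "conf" (0 to 1); they miss things now and then, are a little off and sometimes report something else, mostly with a low value. They report only what shows in the picture. A call takes as long as a camera call. They do not tell look-alikes from the thing itself.
- outline_of(camera, target): "pixels" (480x640 bool, what is visible of it) and "box" ([left, top, width, height] in pixels, round what is visible of it).
- landmark_of(camera, target): "position" ([column, row] in pixels: a listed point, or the origin of a listed thing).
The state is a dict: "time": time; "qpos": joint angles; "joint_velocities": joint speeds; "joint_efforts": joint torques, N m; "tcp_pos": TCP position; "orientation": TCP orientation; "ft_force": force on the tool from outside, world axes, zero at the start; "moment": the same for the moment, N m; "gripper_width": opening from 0.0 (shut) to 1.0 (fully open); "gripper_force": force on a finger pad.
Only numpy, scipy, OpenCV 4.12 (cv2) and the standard library are available. Lean on these libraries where they do the work, as an engineer would, in place of code of your own. Each camera call takes 0.05 s, during which the arm holds its last target. There are 200 camera calls.

## Task

Open the small filter housing on the bench: turn its bayonet cover about a quarter turn anticlockwise (seen from above) until it comes free of its lugs, lift it straight off and stand it on the bare worktop, open side down. Then draw the spent filter element straight up out of the housing by its knob and stand it, knob up, in the open glass beaker at the front of the bench, where it can drain. Set both down without dropping them, keep the beaker standing, and leave the loose bottles and the vial as they are.

Things in the scene. Friction and masses are not known exactly. Their poses are not given: they have to be found in the camera images.
- housing: the filter housing, fixed to the bench: an upright steel bowl 44 mm across on a foot 88 mm across, rim 100 mm above the worktop, a brass hose barb on each side (along its y, reaching 46 mm from the axis, at heights 30 and 52 mm). Origin: on its axis at worktop height, z up
- housing_rim (a point): centre of the housing's rim, 100 mm above the worktop. The bore is 32 mm wide, its floor 12 mm above the worktop. Two bayonet lugs and their stops stand outside under the rim; on the rim lies a sprung black ring, top at 102 mm with the cover locked and 104 mm when free, that pushes the cover up with about 6 N
- cover: the loose white bayonet cover, 0.13 kg. Origin: on its axis at the skirt's lower edge, z up; 84 mm above the worktop while locked. Skirt 70 mm across and 22 mm high, above it a hollow dome 48 mm across up to 71 mm, a grip bar on top up to 100 mm. It must be lifted at least 65 mm to clear the element inside, and rises 2 mm by itself when it comes free
- cover_mid (a point): centre of the cover, on its axis 50 mm above its lower edge, axes as the cover's. Cover yaw minus housing yaw: 0 fully locked, 0 to 0.3 rad at the start, free to lift when turned anticlockwise from above (positive) past 1.19 rad, stop at about 1.51 rad. Turning takes about 0.2 N m, all friction: it stays where it is left
- cover_bar (a point): centre of the grip bar, 88 mm above the cover's lower edge and 17 mm above the dome's flat top; axes as the cover's. The bar is 50 mm long along x, 14 mm wide along y, from 71 to 100 mm above the cover's lower edge
- element: the white pleated filter element standing loose in the housing, hidden by the cover at first; 0.07 kg, 132 mm long. Origin: centre of its lower end, z along it. Body 27 mm across up to 99 mm, neck 12 mm across, round knob 18 mm across from 109 to 132 mm. In the housing its lower end is 12 mm above the worktop; it may lean 3 degrees
- element_mid (a point): centre of the filter element, half-way up (66 mm above its lower end), z along it
- element_head (a point): centre of the element's pull knob, 120 mm above its lower end (so 132 mm above the worktop and 28 mm above the free ring while in the housing)
- beaker: the open glass beaker in front of the computer, 64 mm across, 83 mm high, inside at least 48 mm wide, floor 2 mm thick, loose, 0.08 kg; its lower part looks milky. Origin: centre of its underside, z up
- tower_front (a point): middle of the top front edge of the black computer tower, a fixed obstacle behind the space between housing and beaker: 184 mm wide (y), 420 mm high, reaching 370 mm back (+x) from its front. Carry things past in front of it
- amber_bottle: bystander: brown glass bottle with black cap, 56 mm across, 109 mm high; origin at the centre of its underside
- clear_bottle: bystander: clear glass bottle with blue cap, 56 mm across, 104 mm high; origin at the centre of its underside
- vial: bystander: clear vial with blue cap, 24 mm across, 51 mm high; origin at the centre of its underside
Not all that is in view belongs to the job. What is shaped like the beaker but green or turquoise is not meant.

How it is judged:
On the way, in this order (a step that is already met when the one before it is completed fails the run):
1. the cover has been lifted off the housing (at least 30 mm above its locked place) (z of cover_mid in the frame of housing above 0.164 m), for 0.1 s.
2. the cover stands on the worktop, upright, open side down (height (world z) of cover_mid between 0.04 and 0.06 m and angle between cover_mid's own z axis and vertical below 0.1 rad), for 0.2 s.
3. the filter element has been drawn up out of the housing (its lower end above the rim) (height (world z) of element_mid above 0.17 m), for 0.1 s.
At the end, for the whole second after the job is handed in: The cover stands on the bare worktop, open side down (centre 40-60 mm up, tilt under 0.1 rad). The element stands knob up in the beaker (centre within 35 mm of its axis, 45-85 mm above its underside, lean under 0.45 rad). Beaker upright within 0.1 rad. Cover and element at rest (all of step 2 and linear speed of each of cover, element below 0.02 m/s and horizontal distance between element_mid and beaker below 0.035 m and z of element_mid in the frame of beaker between 0.045 and 0.085 m and angle between element_mid's own z axis and vertical below 0.45 rad and angle between beaker's own z axis and vertical below 0.1 rad); the robot touches nothing.
It fails at once if the cover is dropped (moves faster than 0.8 m/s with no finger on it) (linear speed of cover above 0.8 m/s and contact force between the fingers and cover below 0.1 N).
It fails at once if the element is dropped (moves faster than 0.8 m/s with no finger on it) (linear speed of element above 0.8 m/s and contact force between the fingers and element below 0.1 N).
It fails at once if the beaker is tipped (by more than 0.5 rad) (angle between beaker's own z axis and vertical above 0.5 rad).
It fails at once if a bottle or the vial is disturbed (moved by more than 25 mm or tipped by more than 0.3 rad) (distance of any of amber_bottle, clear_bottle, vial from where it was at the start of the episode above 0.025 m or angle between any of amber_bottle, clear_bottle, vial's own z axis and vertical above 0.3 rad).
It also fails if it takes over 72 s, if anything falls off the work surface, if the arm or the gripper's body presses on something with over 40 N, if the wrist force passes 120 N, or if a joint passes its speed limit or range.

## Working session

There is one attempt and no reset: what is moved stays moved. The work goes in short steps, Python scripts to look and compute and a tool call to move; the robot and the scene stay as the last step left them, time stands still between calls to the robot, and variables do not carry over. Pictures are saved under pics/ and viewed, at most 10 in all, crops included, and the job is handed in when it is done.

Besides the shell and the picture viewer there is one more tool, called after "Emit:" as name(argument=value, ...) on one line, values as JSON. play_rows: Moves the arm, as the interface text tells. Its arguments: {"type":"object","properties":{"deltas":{"type":"array","items":{"type":"array","items":{"type":"array","items":{"type":"number"}}}},"squeeze":{"type":"number"}},"required":["deltas"]}

```bash
mkdir -p pics; cat > h.py <<'E'
import numpy as np,cv2
from scipy.spatial.transform import Rotation as Ro
from bench import *
def cam(name,s=None):
    c=calibration(name); f=240/np.tan(np.radians(c["fov_y"])/2)
    if "R" in c: R=np.array(c["R"]);t=np.array(c["t"]);Rw=R.T;o=-R.T@t
    else:
        T=np.array(c["T_tool_cam"]);s=s or observe();Rt=Ro.from_rotvec(s["orientation"]).as_matrix()
        Rw=Rt@T[:3,:3];o=Rt@T[:3,3]+np.array(s["tcp_pos"])
    return f,c["cx"],c["cy"],Rw,o
def onz(k,p,z):
    f,cx,cy,Rw,o=k;d=Rw@np.array([(p[0]-cx)/f,(p[1]-cy)/f,1]);return o+d*(z-o[2])/d[2]
def cloud(k,D,m):
    f,cx,cy,Rw,o=k;v,u=np.nonzero(m&(D>0));d=D[v,u]
    return np.c_[(u-cx)/f*d,(v-cy)/f*d,d]@Rw.T+o
E
python3 - <<'E'
from h import *
print(observe())
for n in("scene","top"):
    I,D=read_camera(n);cv2.imwrite(f"pics/{n}0.png",I);np.savez(f"{n}0.npz",I=I,D=D);k=cam(n);print(n,k[4].round(3))
    for t,z in(("housing_rim",.1),("cover_mid",.134),("cover_bar",.172),("beaker",0),("amber_bottle",0),("clear_bottle",0),("vial",0),("tower_front",.42),("element",.02)):
        L=landmark_of(n,t);print(t,[(np.round(q["position"]),round(q["conf"],2),onz(k,q["position"],z).round(3)) for q in L[:3]])
E
```

```text
{'time': 0.0, 'qpos': array([ 1.15971991e+00,  5.28360216e-02,  1.40171805e+00,  3.06220693e-05,
        1.68863409e+00, -7.03052790e-02]), 'joint_velocities': array([ 0.00154675, -0.00161313,  0.00135402, -0.00113254, -0.00032119,
       -0.000399  ]), 'joint_efforts': array([ 4.35016518e-04, -3.81672871e+01, -3.60177755e+01,  2.00776253e-05,
        6.17966900e-03, -2.02331762e-05]), 'tcp_pos': array([0.17531229, 0.49453851, 0.2304762 ]), 'orientation': array([-5.32620628e-01, -3.09569681e+00,  2.42227189e-03]), 'ft_force': array([ 0.8007587 , -0.08027209,  0.83848131]), 'moment': array([0.02768745, 0.02717197, 0.00948201]), 'gripper_force': 0.0, 'gripper_width': 0.9967617673250169}
scene [-0.33   0.91   1.136]
housing_rim []
cover_mid [(array([277., 330.]), 0.97, array([0.488, 0.346, 0.134]))]
cover_bar [(array([277., 316.]), 0.81, array([0.497, 0.34 , 0.172]))]
beaker []
amber_bottle [(array([263., 309.]), 0.88, array([0.69 , 0.253, 0.   ]))]
clear_bottle [(array([227., 316.]), 0.77, array([0.727, 0.347, 0.   ])), (array([263., 306.]), 0.66, array([0.699, 0.248, 0.   ]))]
vial [(
[... 222 characters left out ...]
337, 0.1  ]))]
cover_mid [(array([265., 287.]), 0.75, array([0.494, 0.339, 0.134]))]
cover_bar [(array([265., 280.]), 0.64, array([0.503, 0.335, 0.172]))]
beaker [(array([371., 316.]), 0.91, array([ 0.454, -0.013,  0.   ])), (array([390., 227.]), 0.61, array([ 0.782, -0.07 ,  0.   ])), (array([417., 218.]), 0.54, array([ 0.822, -0.167,  0.   ]))]
amber_bottle [(array([300., 245.]), 0.8, array([0.692, 0.246, 0.   ]))]
clear_bottle [(array([268., 235.]), 0.71, array([0.72 , 0.365, 0.   ]))]
vial [(array([222., 320.]), 0.47, array([0.408, 0.486, 0.   ]))]
tower_front [(array([346., 245.]), 0.66, array([0.544, 0.096, 0.42 ])), (array([269., 288.]), 0.41, array([0.41 , 0.293, 0.42 ]))]
element []
```

View pics/scene0.png

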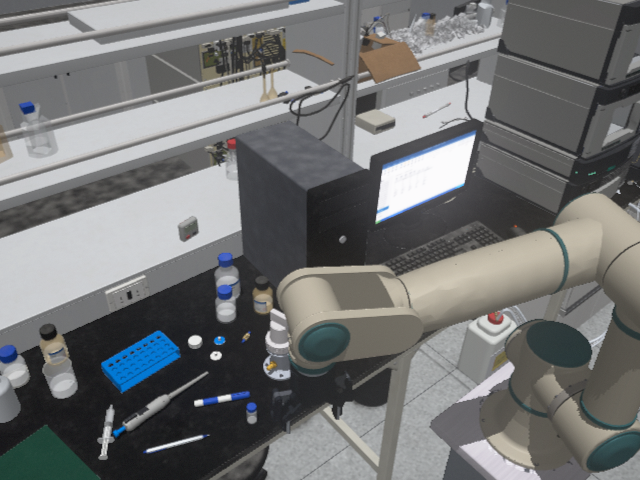

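View pics/top0.png

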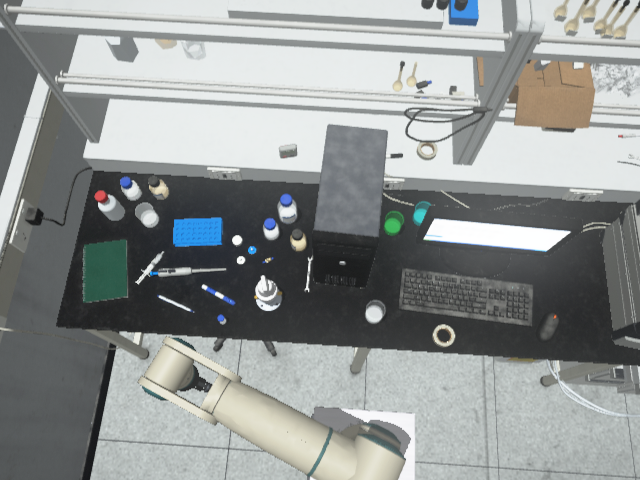

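The cover stands at about (277,325) in the scene picture and (267,290) in top. The beaker is at (375,312) in top, with green and turquoise look-alikes behind it. I'll move closer and look with the wrist camera.

Emit:
play_rows(deltas=[[[100, -50, -7, -20, 0], [100, -100, -14, -40, 0], [100, -150, -20, -60, 0], [100, -200, -27, -80, 0], [100, -250, -33, -100, 0], [100, -250, -33, -100, 0], [100, -250, -33, -100, 0]]])

```text
time: 1.88
tcp_pos: [0.3998, 0.3802, 0.3309]
orientation: [-0.533, -3.095, 0.0]
ft_force: [-1.3, 0.3, -0.1]
gripper_width: 0.998
gripper_force: 0.0
```

```bash
cat >> h.py <<'E'
def tgt(p,s=None):
    "shift in tool axes (mm) to bring TCP to world p"
    s=s or observe();R=Ro.from_rotvec(s["orientation"]).as_matrix();print("tool x yaw",np.degrees(np.arctan2(R[1,0],R[0,0])).round(1),"z",R[:,2].round(3))
    return (R.T@(np.array(p)-s["tcp_pos"])*1000).round(1)
E
python3 - <<'E'
from h import *
s=observe();print(s["tcp_pos"],tgt([.49,.34,.33]));print(calibration("wrist"))
I,D=read_camera("wrist");k=cam("wrist",s);cv2.imwrite("pics/w1.png",I);np.savez("w1.npz",I=I,D=D)
for t,z in(("housing_rim",.1),("cover_mid",.134),("cover_bar",.172)):
    print(t,[(np.round(q["position"]),round(q["conf"],2),onz(k,q["position"],z).round(3)) for q in landmark_of("wrist",t)[:3]])
P=cloud(k,D,np.ones((480,640),bool));q=P[(P[:,2]>.178)&(P[:,2]<.192)&(np.hypot(P[:,0]-.49,P[:,1]-.34)<.06)]
if len(q)>5:
    r=cv2.minAreaRect((q[:,:2]*1000).astype(np.float32));print("bar",len(q),r,np.median(q,0))
E
```

```text
tool x yaw 160.5 z [-0.001 -0.    -1.   ]
[0.39983993 0.38023416 0.33086983] [-98.4  -7.8   0.8]
{'fov_y': 67.80858441787126, 'cx': 320.222914137355, 'cy': 240.10990047697268, 'T_tool_cam': array([[-6.68146321e-04, -9.63469973e-01, -2.67815542e-01,
         6.73786939e-02],
       [ 9.99999394e-01, -4.09276599e-04, -1.02242088e-03,
         8.28265597e-04],
       [ 8.75461180e-04, -2.67816063e-01,  9.63469662e-01,
        -1.42785782e-01],
       [ 0.00000000e+00,  0.00000000e+00,  0.00000000e+00,
         1.00000000e+00]])}
housing_rim [(array([371., 397.]), 0.21, array([0.645, 0.36 , 0.1  ]))]
cover_mid [(array([317., 307.]), 0.68, array([0.493, 0.344, 0.134]))]
cover_bar [(array([314., 324.]), 0.81, array([0.491, 0.343, 0.172]))]
bar 808 ((491.22564697265625, 339.186279296875), (49.5441780090332, 14.40660285949707), 16.268396377563477) [0.48939996 0.34006127 0.18381267]
```

View pics/w1.png

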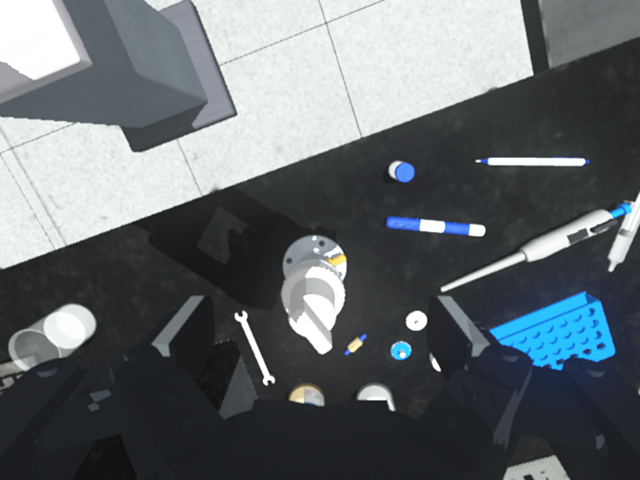

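Emit:
play_rows(deltas=[[[100, -10, 0, 5, 10], [100, -25, 0, 10, 20], [100, -40, 0, 15, 30], [100, -50, 0, 20, 40], [100, -50, 0, 25, 50], [100, -50, 0, 30, 60], [100, -50, 0, 30, 70], [100, -50, 0, 30, 80]]])

```text
time: 3.08
tcp_pos: [0.4464, 0.364, 0.301]
orientation: [-2.403, -2.024, 0.001]
ft_force: [0.4, -1.0, -0.2]
gripper_width: 1.001
gripper_force: 0.0
```

Emit:
play_rows(deltas=[[[100, 0, 0, 0, 10], [100, 0, 0, 0, 20], [100, 0, 0, 0, 30], [100, 0, 0, 0, 40], [100, 0, 0, 0, 50], [100, 0, 0, 0, 60], [100, 0, 0, 0, 64], [100, 0, 0, 0, 64]]])

```text
time: 4.08
tcp_pos: [0.4466, 0.3639, 0.3012]
orientation: [-3.109, -0.453, 0.0]
ft_force: [0.1, -0.7, -0.2]
gripper_width: 0.999
gripper_force: 0.0
```

```bash
python3 - <<'E'
from h import *
s=observe();print(s["tcp_pos"],s["qpos"].round(2))
I,D=read_camera("wrist");k=cam("wrist",s);cv2.imwrite("pics/w2.png",I);np.savez("w2.npz",I=I,D=D)
P=cloud(k,D,np.ones((480,640),bool));q=P[(P[:,2]>.178)&(P[:,2]<.192)&(np.hypot(P[:,0]-.49,P[:,1]-.34)<.05)]
r=cv2.minAreaRect((q[:,:2]*1000).astype(np.float32));print("bar",len(q),r,np.median(q,0))
w,v=np.linalg.eigh(np.cov(q[:,:2].T));print(np.degrees(np.arctan2(v[1,1],v[0,1])),q.mean(0))
print(tgt([r[0][0]/1000,r[0][1]/1000,.26]))
for nm in("scene","top"):
  I,D=read_camera(nm);k=cam(nm)
  for t,z in(("housing",0),("housing_rim",.1),("cover_mid",.134),("beaker",0)):
    print(nm,t,[(np.round(q["position"]),round(q["conf"],2),onz(k,q["position"],z).round(3)) for q in landmark_of(nm,t)[:2]])
E
```

```text
[0.44657104 0.36391436 0.30118643] [0.62 0.19 1.11 0.   1.84 1.9 ]
bar 1306 ((491.1703186035156, 338.9837341308594), (49.034934997558594, 14.183662414550781), 15.92851448059082) [0.49231826 0.33981394 0.18398079]
-164.0385980480115 [0.49194015 0.33972399 0.18380775]
tool x yaw 16.6 z [-0.  0. -1.]
[35.5 36.5 41.2]
scene housing [(array([282., 367.]), 0.85, array([0.487, 0.334, 0.   ])), (array([279., 317.]), 0.62, array([0.638, 0.237, 0.   ]))]
scene housing_rim []
scene cover_mid [(array([280., 326.]), 0.68, array([0.498, 0.332, 0.134]))]
scene beaker [(array([389., 309.]), 0.68, array([ 0.474, -0.028,  0.   ]))]
top housing []
top housing_rim [(array([263., 281.]), 0.17, array([0.521, 0.351, 0.1  ]))]
top cover_mid [(array([267., 288.]), 0.65, array([0.488, 0.331, 0.134]))]
top beaker [(array([372., 313.]), 0.95, array([ 0.464, -0.016,  0.   ])), (array([392., 227.]), 0.77, array([ 0.783, -0.075,  0.   ]))]
```

View pics/w2.png

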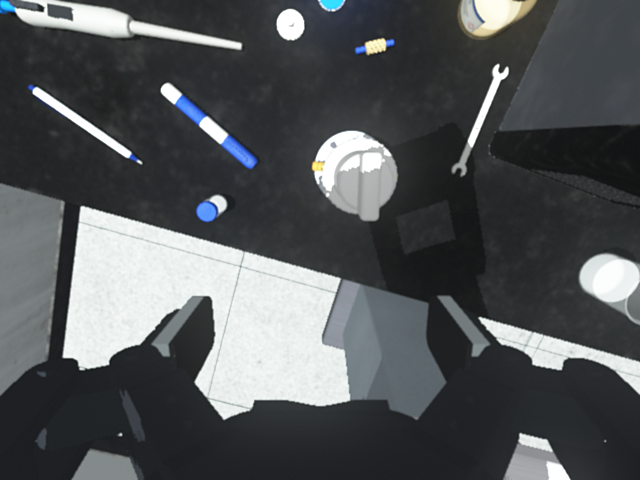

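Emit:
play_rows(deltas=[[[100, 18, 18, 20, 0.6], [100, 35.5, 36.5, 40, 0.6], [100, 35.5, 36.5, 75, 0.6], [100, 35.5, 36.5, 110, 0.6], [100, 35.5, 36.5, 135, 0.6], [100, 35.5, 36.5, 143, 0.6], [100, 35.5, 36.5, 143, 0.6], [40, 35.5, 36.5, 143, 0.6]]], squeeze=80)

```text
time: 5.62
tcp_pos: [0.4921, 0.3389, 0.16]
orientation: [-3.11, -0.434, -0.004]
ft_force: [-0.1, 0.2, -0.2]
gripper_width: 0.814
gripper_force: 0.0
```

Emit:
play_rows(deltas=[[[0, 0, 0, 0, 0], [0, 0, 0, 0, 0], [0, 0, 0, 0, 0], [0, 0, 0, 0, 0], [0, 0, 0, 0, 0]]])

```text
time: 6.25
tcp_pos: [0.4916, 0.3387, 0.1588]
orientation: [-3.111, -0.434, -0.001]
ft_force: [-1.2, 0.5, 2.9]
gripper_width: 0.143
gripper_force: 79.8
```

Emit:
play_rows(deltas=[[[0, 0, 0, 0, -6], [0, 0, 0, 0, -12], [0, 0, 0, 0, -18], [0, 0, 0, 0, -24], [0, 0, 0, 0, -30], [0, 0, 0, 0, -36], [0, 0, 0, 0, -42], [0, 0, 0, 0, -42]]])

```text
time: 7.25
tcp_pos: [0.4919, 0.3386, 0.1588]
orientation: [2.75, 1.519, 0.002]
ft_force: [-1.0, -0.9, 3.4]
gripper_width: 0.146
gripper_force: 80.1
```

Emit:
play_rows(deltas=[[[0, 0, 0, 0, -6], [0, 0, 0, 0, -12], [0, 0, 0, 0, -18], [0, 0, 0, 0, -24], [0, 0, 0, 0, -28], [0, 0, 0, 0, -31], [0, 0, 0, 0, -31], [0, 0, 0, 0, -31]]])

```text
time: 8.25
tcp_pos: [0.4918, 0.3387, 0.1588]
orientation: [2.245, 2.197, 0.002]
ft_force: [1.0, 0.1, 3.8]
gripper_width: 0.148
gripper_force: 80.3
```

```bash
python3 - <<'E'
from h import *
s=observe();print(s["moment"],s["ft_force"],s["gripper_width"],tgt([.4914,.3389,.16]))
E
```

```text
tool x yaw 88.8 z [ 0.001  0.001 -1.   ]
[ 0.04030064 -0.15203605  0.00977309] [1.03427418 0.07958355 3.84638418] 0.147672619798286 [ 0.2 -0.4 -1.2]
```

Emit:
play_rows(deltas=[[[0, 0, 0, -1, 0], [0, 0, 0, -2, 0], [0, 0, 0, -3, 0], [0, 0, 0, -3, 0]]])

```text
time: 8.75
tcp_pos: [0.4913, 0.3383, 0.1607]
orientation: [-2.243, -2.199, 0.002]
ft_force: [0.8, -0.2, 1.2]
gripper_width: 0.147
gripper_force: 79.7
```

Emit:
play_rows(deltas=[[[0, 0, 0, -2, 0], [0, 0, 0, -4, 0], [0, 0, 0, -6, 0], [0, 0, 0, -8, 0], [0, 0, 0, -8, 0]]])

```text
time: 9.38
tcp_pos: [0.4916, 0.3386, 0.1696]
orientation: [2.243, 2.2, 0.001]
ft_force: [-1.0, -0.1, -0.6]
gripper_width: 0.148
gripper_force: 79.4
```

Emit:
play_rows(deltas=[[[0, 0, 0, -12, 0], [0, 0, 0, -28, 0], [0, 0, 0, -45, 0], [0, 0, 0, -62, 0], [0, 0, 0, -80, 0], [0, 0, 0, -95, 0], [0, 0, 0, -105, 0], [0, 0, 0, -105, 0]]])

```text
time: 10.38
tcp_pos: [0.4918, 0.3386, 0.2751]
orientation: [2.243, 2.199, 0.002]
ft_force: [0.3, 0.1, -1.4]
gripper_width: 0.145
gripper_force: 79.5
```

```bash
python3 - <<'E'
from h import *
s=observe();print(s["tcp_pos"],s["ft_force"],tgt([.44,.2,.273]))
I,D=read_camera("wrist");cv2.imwrite("pics/w3.png",I)
I,D=read_camera("top");k=cam("top")
P=cloud(k,D,np.ones((480,640),bool)).reshape(-1,3)
for n,b in(("place",(.38,.50,.13,.26)),("beaker",(.40,.52,-.08,.05)),("elem",(.45,.53,.30,.38))):
  q=P[(P[:,0]>b[0])&(P[:,0]<b[1])&(P[:,1]>b[2])&(P[:,1]<b[3])]
  h=q[q[:,2]>.02];print(n,len(q),len(h),h.max(0) if len(h) else 0,h.min(0) if len(h) else 0,h.mean(0) if len(h) else 0)
for t,z in(("tower_front",.42),("beaker",0)):
    print(t,[(np.round(q["position"]),round(q["conf"],2),onz(k,q["position"],z).round(3)) for q in landmark_of("top",t)[:2]])
q=P[(P[:,2]>.405)&(P[:,2]<.435)&(P[:,0]<.92)&(P[:,0]>.5)&(P[:,1]<.25)&(P[:,1]>-.1)];print("tower",q.min(0),q.max(0))
E
```

```text
tool x yaw 88.9 z [ 0.001  0.001 -1.   ]
[0.49177535 0.33864643 0.27512354] [ 0.3478967   0.05207642 -1.41690696] [-139.6  -49.     2. ]
place 1050 484 [0.47415564 0.25990126 0.59488188] [0.38000008 0.2076826  0.50002998] [0.41278495 0.23890298 0.56545422]
beaker 1641 365 [0.48687538 0.01298943 0.08984149] [ 0.42311655 -0.05017446  0.02016415] [ 0.45856885 -0.01883939  0.0465645 ]
elem 1583 1555 [0.52946457 0.37998437 0.60535712] [0.45000521 0.30001933 0.21377352] [0.47756465 0.33214364 0.52918173]
tower_front [(array([350., 243.]), 0.82, array([0.55 , 0.087, 0.42 ]))]
beaker [(array([372., 313.]), 0.93, array([ 0.462, -0.014,  0.   ])), (array([394., 229.]), 0.88, array([ 0.775, -0.084,  0.   ]))]
tower [ 0.54082875 -0.00771234  0.40500955] [0.91996852 0.19113947 0.43200647]
```

View pics/w3.png

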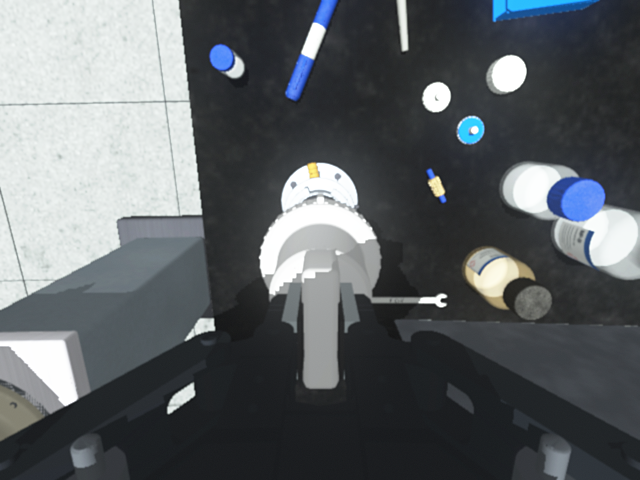

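Emit:
play_rows(deltas=[[[0, -20, -8, 0, 0], [0, -55, -20, 0, 0], [0, -95, -34, 0, 0], [0, -135, -46, 0, 0], [0, -155, -52, 0, 0], [0, -160, -54, 0, 0], [0, -160, -54, 20, 0], [0, -160, -54, 45, 0]]])

```text
time: 11.58
tcp_pos: [0.4347, 0.1802, 0.2289]
orientation: [2.243, 2.2, 0.002]
ft_force: [0.6, 1.0, -1.1]
gripper_width: 0.146
gripper_force: 79.4
```

Emit:
play_rows(deltas=[[[0, 0, 0, 25, 0], [0, 0, 0, 55, 0], [0, 0, 0, 85, 0], [0, 0, 0, 110, 0], [0, 0, 0, 130, 0], [0, 0, 0, 143, 0], [0, 0, 0, 148, 0], [0, 0, 0, 148, 0]]])

```text
time: 12.58
tcp_pos: [0.4346, 0.1798, 0.0815]
orientation: [-2.243, -2.2, -0.0]
ft_force: [-0.0, -0.1, -1.2]
gripper_width: 0.147
gripper_force: 79.4
```

```bash
python3 - <<'E'
from h import *
s=observe();print(s["tcp_pos"],s["ft_force"],tgt([.435,.18,.0755]))
E
```

```text
tool x yaw 88.9 z [ 0.  0. -1.]
[0.43459532 0.17982363 0.08147425] [-0.02411305 -0.07525468 -1.16547403] [0.2 0.4 6. ]
```

Emit:
play_rows(deltas=[[[0, 0, 0, 2, 0], [0, 0, 0, 4, 0], [0, 0, 0, 5, 0], [0, 0, 0, 6, 0], [0, 0, 0, 6, 0]]])

```text
time: 13.2
tcp_pos: [0.4344, 0.1796, 0.0753]
orientation: [-2.243, -2.199, 0.0]
ft_force: [-0.8, 0.1, -0.8]
gripper_width: 0.151
gripper_force: 79.4
```

Emit:
play_rows(deltas=[[[0, 0, 0, 0.5, 0], [0, 0, 0, 1, 0], [0, 0, 0, 1.5, 0], [0, 0, 0, 1.5, 0]]])

```text
time: 13.7
tcp_pos: [0.4346, 0.1797, 0.0748]
orientation: [2.243, 2.199, 0.001]
ft_force: [-3.2, -0.7, 7.8]
gripper_width: 0.146
gripper_force: 80.6
```

Emit:
play_rows(deltas=[[[0, 0, 0, -0.7, 0], [20, 0, 0, -0.7, 0], [35, 0, 0, -0.7, 0], [60, 0, 0, -0.7, 0], [60, 0, 0, -0.7, 0], [60, 0, 0, -0.7, 0], [60, 0, 0, -15, 0], [60, 0, 0, -40, 0]]], squeeze=20)

```text
time: 14.7
tcp_pos: [0.4341, 0.1795, 0.1144]
orientation: [-2.243, -2.199, 0.002]
ft_force: [0.7, -0.1, 0.1]
gripper_width: 0.602
gripper_force: 0.0
```

Emit:
play_rows(deltas=[[[60, 0, 0, -50, 0], [60, 0, 0, -100, 0], [60, 0, 0, -150, 0], [60, 30, 10, -190, 0], [60, 60, 10, -215, 0], [60, 60, 10, -215, 0], [60, 60, 10, -215, 0]]])

```text
time: 15.58
tcp_pos: [0.4454, 0.2389, 0.3284]
orientation: [-2.243, -2.199, 0.001]
ft_force: [-0.5, -0.6, -0.3]
gripper_width: 0.601
gripper_force: 0.0
```

```bash
python3 - <<'E'
from h import *
s=observe();print(s["tcp_pos"],s["qpos"].round(2))
I,D=read_camera("wrist");k=cam("wrist",s);cv2.imwrite("pics/w4.png",I)
P=cloud(k,D,np.ones((480,640),bool))
q=P[(P[:,2]>.09)&(P[:,2]<.107)&(np.hypot(P[:,0]-.435,P[:,1]-.18)<.05)];print("cover bar",len(q),q.mean(0),q[:,2].max() if len(q) else 0)
q=P[(P[:,2]>.122)&(P[:,2]<.155)&(np.hypot(P[:,0]-.491,P[:,1]-.339)<.03)];print("knob",len(q),q.mean(0),q.min(0),q.max(0))
q=q[q[:,2]>.138];print(q.mean(0))
for t,z in(("element_head",.132),("element_mid",.078),("housing_rim",.1),("cover_mid",.05),("cover_bar",.088)):
    print(t,[(np.round(q["position"]),round(q["conf"],2),onz(k,q["position"],z).round(4)) for q in landmark_of("wrist",t)[:2]])
E
```

```text
[0.4453771  0.23888234 0.3283743 ] [ 0.42 -0.    1.26 -0.    1.88  0.44]
cover bar 568 [0.43551238 0.18088541 0.09970095] 0.10226812432966498
knob 420 [0.49055499 0.33800908 0.14235001] [0.48264242 0.32974151 0.12218218] [0.50023284 0.34734071 0.14647382]
[0.49115578 0.3384697  0.14383834]
element_head [(array([370., 101.]), 0.57, array([0.4924, 0.3399, 0.132 ]))]
element_mid [(array([360., 107.]), 0.66, array([0.4895, 0.3395, 0.078 ]))]
housing_rim [(array([367., 103.]), 0.56, array([0.4931, 0.3411, 0.1   ]))]
cover_mid [(array([313., 248.]), 0.67, array([0.436 , 0.1803, 0.05  ]))]
cover_bar [(array([313., 257.]), 0.96, array([0.4359, 0.1806, 0.088 ]))]
```

View pics/w4.png

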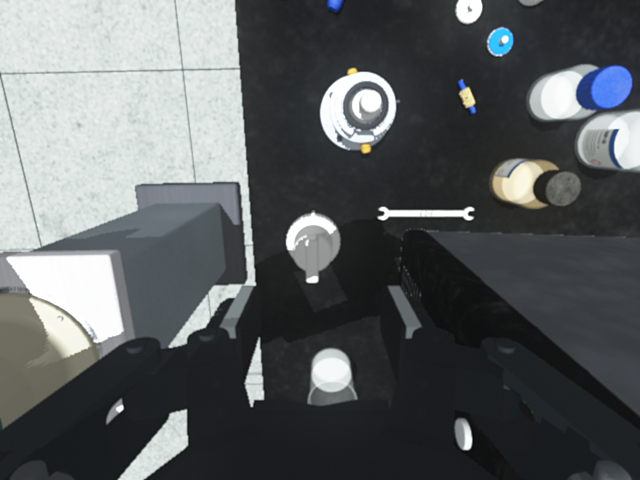

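Emit:
play_rows(deltas=[[[60, 35, 15, 10, 0], [60, 70, 30, 25, 0], [60, 100.5, 44, 45, 0], [60, 100.5, 44, 85, 0], [60, 100.5, 44, 130, 0], [60, 100.5, 44, 165, 0], [60, 100.5, 44, 165, 0], [60, 100.5, 44, 165, 0]]])

```text
time: 16.88
tcp_pos: [0.4923, 0.3393, 0.1658]
orientation: [2.243, 2.199, 0.004]
ft_force: [-0.0, 0.8, 0.3]
gripper_width: 0.601
gripper_force: 0.0
```

```bash
python3 - <<'E'
from h import *
print(tgt([.4912,.3385,.113]))
E
```

```text
tool x yaw 88.9 z [ 0.002  0.001 -1.   ]
[-0.9 -1.2 52.8]
```

Emit:
play_rows(deltas=[[[60, -0.5, -0.5, 20, 0], [60, -0.5, -0.5, 40, 0], [60, -0.5, -0.5, 50, 0], [60, -0.5, -0.5, 53, 0], [60, -0.5, -0.5, 53, 0], [10, -0.5, -0.5, 53, 0], [10, -0.5, -0.5, 53, 0], [10, -0.5, -0.5, 53, 0]]], squeeze=40)

```text
time: 17.88
tcp_pos: [0.4913, 0.3387, 0.1115]
orientation: [2.243, 2.199, 0.002]
ft_force: [-0.3, -0.0, 2.6]
gripper_width: 0.198
gripper_force: 38.9
```

Emit:
play_rows(deltas=[[[0, 0, 0, 0, 0], [0, 0, 0, 0, 0], [0, 0, 0, -3, 0], [0, 0, 0, -8, 0], [0, 0, 0, -14, 0], [0, 0, 0, -20, 0]]])

```text
time: 18.62
tcp_pos: [0.4911, 0.3385, 0.1312]
orientation: [-2.243, -2.199, -0.0]
ft_force: [0.8, -0.4, -0.4]
gripper_width: 0.195
gripper_force: 39.0
```

Emit:
play_rows(deltas=[[[0, 0, 0, -15, 0], [0, 0, 0, -35, 0], [0, 0, 0, -55, 0], [0, 0, 0, -75, 0], [0, 0, 0, -95, 0], [0, 0, 0, -115, 0], [0, 0, 0, -130, 0], [0, 0, 0, -130, 0]]])

```text
time: 19.62
tcp_pos: [0.4915, 0.3388, 0.2626]
orientation: [2.243, 2.199, 0.005]
ft_force: [-0.0, 0.6, -1.4]
gripper_width: 0.197
gripper_force: 39.0
```

```bash
python3 - <<'E'
from h import *
s=observe();print(s["tcp_pos"],s["gripper_width"],s["ft_force"],tgt([.43,-.017,.26]),tgt([.459,-.017,.26]))
I,D=read_camera("wrist");k=cam("wrist",s);cv2.imwrite("pics/w5.png",I)
P=cloud(k,D,np.ones((480,640),bool))
q=P[(P[:,2]>.1)&(P[:,2]<.225)&(np.hypot(P[:,0]-s["tcp_pos"][0],P[:,1]-s["tcp_pos"][1])<.04)]
for a in np.arange(.11,.22,.015):
    r=q[(q[:,2]>a)&(q[:,2]<a+.015)]
    if len(r):print(a.round(3),len(r),r.mean(0).round(4))
for nm in("scene","top"):
  I,D=read_camera(nm);k=cam(nm)
  print(nm,[(np.round(q["position"]),round(q["conf"],2),onz(k,q["position"],0).round(4)) for q in landmark_of(nm,"beaker")[:2]])
  O=outline_of(nm,"beaker")
  for o in O[:2]:
    c=cloud(k,D,o["pixels"]);r=c[c[:,2]>.07];print(o["box"],len(c),c.mean(0).round(3),c.max(0).round(3),c.min(0).round(3))
E
```

```text
tool x yaw 88.9 z [ 0.003  0.002 -1.   ]
tool x yaw 88.9 z [ 0.003  0.002 -1.   ]
[0.4914538  0.33876126 0.26262925] 0.1973516347532732 [-0.02908794  0.56845481 -1.43949529] [-356.9  -54.5    1.9] [-356.3  -25.5    2. ]
0.155 62 [0.4922 0.3502 0.1673]
0.17 244 [0.4922 0.3495 0.1773]
0.185 238 [0.4919 0.3494 0.1927]
0.2 279 [0.4923 0.3494 0.2079]
0.215 226 [0.4922 0.3495 0.2201]
scene [(array([390., 310.]), 0.74, array([ 0.4676, -0.0271,  0.    ]))]
[379.2, 280.6, 28.4, 43.1] 744 [ 0.451 -0.014  0.05 ] [0.55  0.02  0.091] [ 0.42  -0.099 -0.004]
[215.3, 284.0, 21.4, 37.0] 719 [0.716 0.358 0.057] [0.811 0.383 0.11 ] [ 0.694  0.297 -0.006]
top [(array([418., 219.]), 0.82, array([ 0.8195, -0.1672,  0.    ])), (array([394., 226.]), 0.81, array([ 0.7843, -0.0822,  0.    ]))]
[363.8, 298.5, 20.7, 26.0] 374 [ 0.458 -0.019  0.045] [0.487 0.012 0.089] [ 0.422 -0.049  0.012]
[384.3, 209.3, 19.6, 26.9] 396 [ 0.779 -0.074  0.045] [ 0.848 -0.042  0.093] [ 0.743 -0.115 -0.01 ]
```

View pics/w5.png

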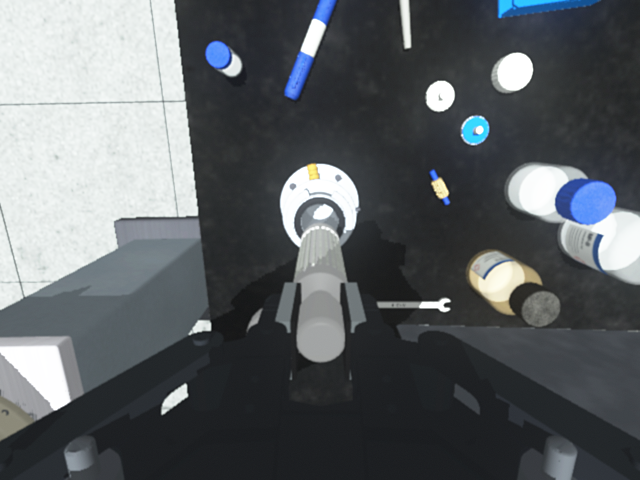

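```bash
python3 - <<'E'
from h import *
from scipy.optimize import least_squares
for n,b in(("top0",None),("scene0",None),("w1",None)):
  d=np.load(n+".npz")
  if n=="w1":
    R=Ro.from_rotvec([-.533,-3.095,0]);s=dict(orientation=[-.533,-3.095,0],tcp_pos=[.3998,.3802,.3309]);k=cam("wrist",s)
  else:k=cam(n[:-1])
  P=cloud(k,d["D"],np.ones((480,640),bool));q=P[(P[:,0]>.40)&(P[:,0]<.52)&(P[:,1]>-.08)&(P[:,1]<.045)]
  for lo,hi in((.015,.04),(.04,.07),(.072,.095)):
    r=q[(q[:,2]>lo)&(q[:,2]<hi)]
    if len(r)<8: continue
    c,rad=cv2.minEnclosingCircle((r[:,:2]*1000).astype(np.float32));f=least_squares(lambda p:np.hypot(r[:,0]-p[0],r[:,1]-p[1])-.031,[.456,-.017],loss="soft_l1",f_scale=.003).x
    print(n,lo,len(r),np.round(c,1),round(rad,1),f.round(4))
E
```

```text
top0 0.015 210 [467.2  -5. ] 48.1 [ 0.4398 -0.0189]
top0 0.04 83 [454.8 -18. ] 31.3 [ 0.4544 -0.0178]
top0 0.072 81 [455.6 -17.7] 32.2 [ 0.4547 -0.0175]
w1 0.015 792 [455.5 -16.3] 31.3 [ 0.4558 -0.0172]
w1 0.04 1632 [455.2 -16.5] 31.4 [ 0.4561 -0.016 ]
w1 0.072 727 [455.2 -17.4] 33.4 [ 0.4564 -0.0159]
```

Emit:
play_rows(deltas=[[[0, -20, -10, 0, 0], [0, -55, -20, 0, 0], [0, -95, -28, 0, 0], [0, -140, -30, 0, 0], [0, -185, -30, 0, 0], [0, -225, -30, 0, 0], [0, -250, -30, 0, 0], [0, -255, -30, 0, 0]]])

```text
time: 20.98
tcp_pos: [0.456, 0.083, 0.2607]
orientation: [2.246, 2.197, 0.0]
ft_force: [0.2, 0.2, -1.2]
gripper_width: 0.202
gripper_force: 39.1
```

Emit:
play_rows(deltas=[[[0, -20, 0, 0, 0], [0, -45, 1, 0, 0], [0, -75, 1, 0, 0], [0, -95, 1.5, 0, 0], [0, -100, 1.5, 0, 0], [0, -100, 1.5, 0, 0], [0, -100, 1.5, 20, 0], [0, -100, 1.5, 45, 0]]])

```text
time: 21.98
tcp_pos: [0.456, -0.0148, 0.2157]
orientation: [2.241, 2.2, 0.002]
ft_force: [0.8, -0.4, -0.4]
gripper_width: 0.195
gripper_force: 39.1
```

```bash
python3 - <<'E'
from h import *
s=observe();print(s["tcp_pos"],s["ft_force"],tgt([.4555,-.0172,.102]))
I,D=read_camera("scene");cv2.imwrite("pics/s6.png",cv2.resize(I[220:380,300:500],None,fx=3.5,fy=3.5))
E
```

```text
tool x yaw 89.0 z [ 0.002  0.    -1.   ]
[ 0.45597341 -0.01476171  0.2157223 ] [ 0.77137923 -0.43333737 -0.36917241] [ -2.5  -0.6 113.7]
```

View pics/s6.png

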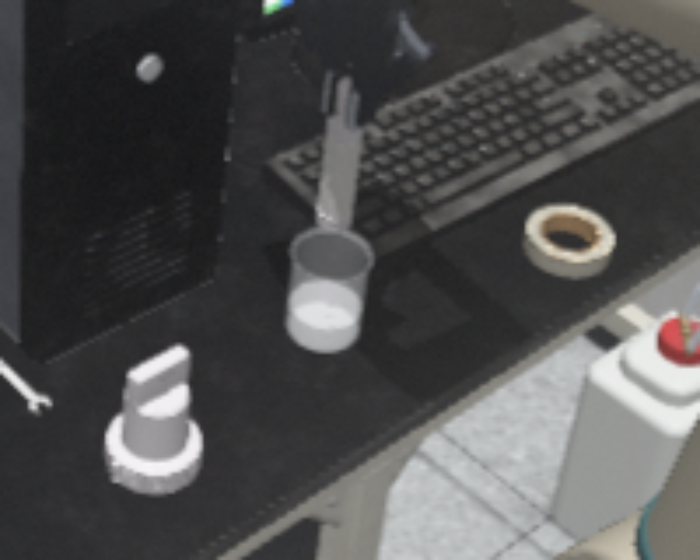

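The cover stands upright at (155,430) in this crop. The element hangs straight, over the beaker at (330,290), so I'm lowering it.

Emit:
play_rows(deltas=[[[0, -2, -0.5, 10, 0], [0, -2, -0.5, 28, 0], [0, -2, -0.5, 46, 0], [0, -2, -0.5, 64, 0], [0, -2, -0.5, 82, 0], [0, -2, -0.5, 98, 0], [0, -2, -0.5, 106, 0], [0, -2, -0.5, 106, 0]]])

```text
time: 23.02
tcp_pos: [0.4549, -0.0178, 0.1093]
orientation: [-2.243, -2.199, 0.001]
ft_force: [-0.5, 0.2, -0.1]
gripper_width: 0.195
gripper_force: 39.1
```

Emit:
play_rows(deltas=[[[0, 0, 0, 2, 0], [0, 0, 0, 4, 0], [0, 0, 0, 6, 0], [0, 0, 0, 7, 0], [0, 0, 0, 7, 0]]])

```text
time: 23.65
tcp_pos: [0.455, -0.0178, 0.1027]
orientation: [-2.243, -2.199, -0.0]
ft_force: [-0.3, -0.4, -1.0]
gripper_width: 0.197
gripper_force: 39.1
```

Emit:
play_rows(deltas=[[[0, 0, 0, 0.5, 0], [0, 0, 0, 1, 0], [0, 0, 0, 1.5, 0], [0, 0, 0, 1.5, 0]]])

```text
time: 24.15
tcp_pos: [0.4553, -0.0178, 0.1017]
orientation: [2.243, 2.199, 0.001]
ft_force: [-1.2, 0.1, 3.3]
gripper_width: 0.194
gripper_force: 39.4
```

Emit:
play_rows(deltas=[[[0, 0, 0, -0.3, 0], [24, 0, 0, -0.3, 0], [28, 0, 0, -0.3, 0], [40, 0, 0, -0.3, 0], [60, 0, 0, -0.3, 0], [60, 0, 0, -0.3, 0], [60, 0, 0, -15, 0], [60, 0, 0, -40, 0]]], squeeze=20)

```text
time: 25.15
tcp_pos: [0.4547, -0.0178, 0.142]
orientation: [-2.242, -2.199, 0.001]
ft_force: [0.5, 0.8, 1.1]
gripper_width: 0.596
gripper_force: 0.0
```

Emit:
play_rows(deltas=[[[60, 0, 0, -40, 0], [60, 0, 0, -90, 0], [60, 0, 0, -130, 0], [60, 0, 0, -130, 0], [60, 0, 0, -130, 0], [60, 0, 0, -130, 0]]])

```text
time: 25.9
tcp_pos: [0.4546, -0.0178, 0.2701]
orientation: [-2.242, -2.198, 0.002]
ft_force: [0.5, 0.3, 0.0]
gripper_width: 0.597
gripper_force: 0.0
```

```bash
python3 - <<'E'
from h import *
I,D=read_camera("scene");cv2.imwrite("pics/s7.png",cv2.resize(I[220:380,300:500],None,fx=3.5,fy=3.5))
k=cam("scene");P=cloud(k,D,np.ones((480,640),bool));q=P[(P[:,2]>.115)&(P[:,2]<.15)&(np.hypot(P[:,0]-.455,P[:,1]+.017)<.03)];print(observe()["tcp_pos"],"knob",len(q),q.mean(0),q.max(0))
E
```

```text
[ 0.45466308 -0.01778443  0.27019074] knob 60 [ 0.45108184 -0.01376787  0.12831528] [ 0.46052233 -0.00555599  0.13950832]
```

View pics/s7.png

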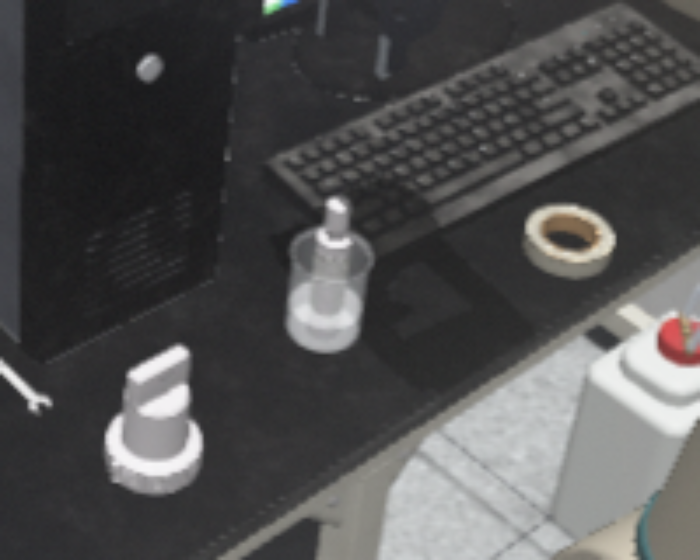

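The element stands upright in the beaker at (330,270), knob up. The cover stands at (155,430), and the gripper is clear of both.

```bash
python3 -c "
from bench import *
print(hand_in())"
```

```text
the job is handed in; nothing more can be done
None
```

The job is done and handed in at about 26 s of the 72 s allowed: the cover stands open side down on the bare worktop and the element stands knob up in the upright beaker, both seen in the last picture; `hand_in` returned no verdict.

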